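Two-way balance check of a rocker link on a domed rest

ROBOT

A 6-joint arm with a two-finger parallel gripper is mounted at the origin on a cart in front of the work surface, level with it; the furniture and walls round the work are solid. World frame = base frame: x ahead of the robot, y to its left, z up, the work surface at z = 0. Lengths are in m, angles in rad, forces in N, time in s.
With the tool pointing down it reaches from about 0.275 to 1 m from the base axis. Payload 8.4 kg.
Tool frame: the origin (TCP) lies at the very end of the fingers, on their centre line; the grasp point (between the pads) lies 19 mm behind it; z points along the fingers, y is the line along which they close (so a half turn about z gives the same grasp; the last joint's range is limited). The gripper opens to 85 mm and grips with 20 to 120 N. Pads are 22 mm wide; open, the fingers measure 114 mm over their backs; the gripper's body (76 mm by 85 mm) begins 54 mm behind the grasp point. The pads swing forward as they close: fully open they stand 13 mm farther back than shut.
Start: joints at [1.239, 0.353, 1.633, -0, 1.155, -0.002], TCP at [0.202, 0.591, 0.21] pointing down, gripper open.
Joint ranges: [-2.63, 2.63], [-0.92, 2.1], [0.06, 2.66], [-1.3, 4.44], [0, 2.69], [-3.02, 3.02]. Speed limits (rad/s): [2.22, 2.22, 2.79, 3.14, 3.14, 3.14].

INTERFACE

Orientations are given as [roll, pitch, yaw] about the fixed x, y, z axes, in that order (R = Rz(yaw) Ry(pitch) Rx(roll)).
In Python, from workcell import arm, optics, ticket gives the robot as it stands. The module is installed in compiled form; this text tells all that it offers.
- The arm moves only by the shell command python3 -m crank 'ROWS' [FORCE]. ROWS is JSON, a list of rows, each a list of 7 numbers: the turn, a rotation vector about the world's x, y, z each as a share of 4 degrees, from -1 to 1, then the shift along the world's x, y, z each as a share of 60 mm, from -1 to 1, then the closure, from -1 (fully open) to 1 (shut). In form: [[wx, wy, wz, dx, dy, dz, claw], ...]. A call has 1 to 10 rows; each row shifts and turns the commanded pose from where the row before left it; what a row does not reach is not made up. A row lasts 1/8 s, in which the tool goes at most 62.5 mm and 10.7 degrees, less where a joint would pass 70% of its speed; a pose out of reach is approached as far as the arm can. A call with a number of a shift or a turn outside -1 to 1 is refused whole. A call with a gripper value outside its range is refused whole. The fingers move at their own pace and stop on an object; FORCE is the grip in N (left out, the last holds). Time passes only in rows, so rows that do not move let the fingers close. It gives the time, the measured TCP pose, the force, the opening and the grip force at its end, in the units of the state.
- arm.get_obs(): the state, without advancing time (a new reading comes with each control period).
- optics.read_camera(name): name is "side" or "top"; returns a dict with "pixels" (384x512x3 uint8, blue, green, red), "z_map" (384x512 float32, m along the optical axis (not along the pixel's ray), 0 where there is no reading), "K" (3x3 intrinsics, pixels), "rvec" (rotation vector, rad) and "tvec" (3), from world to camera coordinates, as OpenCV has them. Camera axes: x right, y down, z forward; pixel columns grow to the right and rows downward; lengths in m; the calibration is good to about 2 mm. A picture is of the moment at which its call begins.
- ticket.job_done(): hands the job in; it is judged then, once.
Trained networks look in the newest picture that a camera, given by its name, has taken for a name from the list of things; names that differ only in an ending like _2 or _b are one class to them, and where a whole thing is asked for, a point or a joint stands for the part that bears it (a point fixed in the world has none). Each returns a list of dicts, best first, with "conf" (0 to 1); they miss things now and then, are a little off and sometimes report something else, mostly with a low value. They report only what shows in the picture. A call takes as long as a camera call.
- optics.cut_out(target, camera): "mask" (384x512 bool, what is visible of it) and "box" ([left, top, right, bottom] in pixels, round what is visible of it).
The state is a dict: "t": time; "joint_positions": joint angles; "joint_velocities": joint speeds; "joint_efforts": joint torques, N m; "tcp_pos": TCP position; "tool_rot": TCP orientation; "ft_force": force on the tool from outside, world axes, zero at the start; "moment": the same for the moment, N m; "width": finger opening in m; "grasp_force": force on a finger pad.
Only numpy, scipy, OpenCV 4.12 (cv2) and the standard library are available. Lean on these libraries where they do the work, as an engineer would, in place of code of your own. Each camera call takes 0.05 s, during which the arm holds its last target. There are 200 camera calls.

TASK

Clear the finished bearing race off the domed rest and lay it flat in the blue parts tray. Then balance the rocker link level on the dome by itself, lying crosswise so that its long side faces the sight bracket, and take the gripper off it for a good two seconds. Then turn the link a quarter turn and leave it balanced level on the dome again, its big-boss end now pointing straight at the bracket, without disturbing the other parts on the table.

Things in the scene. Friction and masses are not known exactly. Their poses are not given: they have to be found in the camera images.
- rest: fixed domed rest, plain steel, like an inverted cup: foot 132 mm across, body 120 mm across, its top a half ball of radius 60 mm with the apex 115 mm above the table. A strip on the table leads to its sight bracket, an upright bent plate 100 mm from the dome's axis. Origin: middle of the foot's underside; x points from the dome to the bracket, z up
- apex (a point): the highest point of the dome, 115 mm above the table; axes as rest
- pointer (a point): the inner end of the bracket's bent top (26 mm wide, 5 mm thick), 81 mm from the dome's axis, 126 mm above the table; the bracket is 128 mm high in all
- link: loose steel rocker link, 119 mm long, flat underside: big round boss (34 mm across, 24 high) at one end, small boss (24 across, 18 high) at the other, web 20 wide, 18 high. Balance point on the web, 35 mm from the big boss's middle, 55 mm from the small one's, marked by a fine dark line on top. Origin: underside at the balance point; x towards the big boss, z up
- big_boss (a point): the middle of the big boss on the link's underside. The link starts flat on the table between the V-block and the ring gauge, which stand about 40 mm or more from its middle line: open the fingers only as far as needed
- race: loose bearing race, a flat turned ring 52 mm across and 15 mm high, that starts lying on the dome; its top is recessed. Origin: middle of its underside; z up
- tray: fixed open blue parts tray, 201 mm (x) by 150 mm (y) outside, 50 mm high, floor about 3 mm thick, walls about 3 mm. Origin: middle of its underside, z up
- vee: bystander: loose steel V-block 40 x 50 x 40 mm beside the link, origin in the middle of its underside
- ring_gauge: bystander: loose steel ring gauge 66 mm across, 22 mm high, on the link's other side, origin in the middle of its underside
- shaft: bystander: loose stepped steel shaft standing on its big end, 38 mm across, 87 mm high, origin in the middle of its underside
- bored_block: bystander: loose dark steel setting block 26 x 44 x 24 mm with a bore in its top, origin in the middle of its underside
- step_block: bystander: loose small dark steel block with one step, 22 x 28 x 22 mm, origin in the middle of its underside
- loupe: bystander: black stand magnifier 42 mm across, 37 mm high, origin in the middle of its underside

How it is judged:
By the outcome, as a careful person would: the job done as asked, in the order asked, and still so for the second after the job is handed in, with the robot touching nothing.
It also fails if it takes over 72 s, if anything falls off the work surface, if the arm or the gripper's body presses on something with over 40 N, if the wrist force passes 120 N, or if a joint passes its speed limit or range.

## Working session

There is one attempt and no reset: what is moved stays moved. The work goes in short steps, Python scripts to look and compute and a shell command to move; the robot and the scene stay as the last step left them, time stands still between calls to the robot, and variables do not carry over. Pictures are saved under pics/ and viewed, at most 10 in all, crops included, and the job is handed in when it is done.

```bash
mkdir -p pics
cat > h.py <<'E'
import numpy as np, cv2
from workcell import arm, optics, ticket
def shot(n):
    d=optics.read_camera(n); R=cv2.Rodrigues(np.array(d["rvec"],float))[0]; d["R"]=R
    z=d["z_map"]; v,u=np.mgrid[:384,:512]; K=d["K"]
    pc=np.stack([(u-K[0,2])/K[0,0]*z,(v-K[1,2])/K[1,1]*z,z],-1)
    d["W"]=(pc-np.ravel(d["tvec"]))@R; d["W"][z<=0]=np.nan
    return d
def save(d,f,box=None,s=1.5):
    p=d["pixels"]
    if box: p=p[box[1]:box[3],box[0]:box[2]]
    cv2.imwrite(f,cv2.resize(p,None,fx=s,fy=s,interpolation=cv2.INTER_CUBIC))
E
python3 - <<'E'
from h import *
for c in ("top","side"):
    d=shot(c); save(d,f"pics/{c}0.png")
    print(c,"cam at",(-d["R"].T@np.ravel(d["tvec"])).round(3), d["K"][0,0])
    for t in "rest link race tray vee ring_gauge shaft bored_block step_block loupe".split():
        for r in optics.cut_out(t,c)[:1]:
            P=d["W"][r["mask"]]; P=P[~np.isnan(P[:,0])]
            print(t,round(r["conf"],2),np.round(r["box"]),np.median(P,0).round(3),np.percentile(P,2,axis=0).round(3),np.percentile(P,98,axis=0).round(3))
print(arm.get_obs())
E
```

```text
top cam at [0.49 0.05 1.32] 419.44242816814926
rest 0.93 [209. 162. 252. 218.] [0.519 0.16  0.09 ] [0.453 0.104 0.005] [0.607 0.213 0.129]
link 0.75 [330. 209. 342. 250.] [ 0.44  -0.175  0.02 ] [ 0.376 -0.19   0.004] [ 0.482 -0.161  0.029]
race 0.83 [217. 187. 235. 204.] [0.511 0.164 0.123] [0.49  0.143 0.117] [0.533 0.186 0.134]
tray 0.88 [115. 201. 189. 258.] [0.409 0.406 0.004] [ 0.338  0.298 -0.002] [0.484 0.498 0.051]
vee 0.69 [302. 210. 320. 227.] [ 0.457 -0.091  0.029] [ 0.433 -0.118  0.   ] [ 0.479 -0.066  0.043]
ring_gauge 0.65 [353. 214. 376. 235.] [ 0.442 -0.255  0.022] [ 0.411 -0.287  0.   ] [ 0.47  -0.224  0.028]
shaft 0.5 [263. 137. 274. 152.] [0.67  0.043 0.046] [ 0.657  0.025 -0.001] [0.699 0.062 0.089]
step_block 0.51 [293. 141. 299. 152.] [ 0.679 -0.044  0.015] [ 0.668 -0.058  0.004] [ 0.692 -0.031  0.026]
loupe 0.45 [236. 145. 244. 161.] [0.652 0.126 0.034] [ 0.634  0.108 -0.002] [0.673 0.146 0.042]
side cam at [ 0.301 -0.61   0.68 ] 358.0929910083664
rest 0.67 [212. 152. 273. 217.] [0.509 0.128 0.062] [0.452 0.102 0.   ] [0.613 0.193 0.125]
link 0.97 [218. 288. 26
[... 874 characters left out ...]
oint_positions': array([ 1.23861334e+00,  3.52985596e-01,  1.63339979e+00,  8.10867370e-07,
        1.15520259e+00, -2.37681217e-03]), 'joint_velocities': array([ 1.24521079e-04, -1.11825567e-04, -8.90148989e-06,  1.18022057e-04,
        1.41387771e-03, -7.94469285e-04]), 'joint_efforts': array([ 3.16655314e-03, -6.05192327e+01, -3.42439163e+01,  2.22382314e-04,
        1.40581989e-03, -4.07425193e-05]), 'tcp_pos': array([0.20239915, 0.59132289, 0.20999006]), 'tool_rot': array([ 3.14158797e+00, -7.30720841e-07,  2.81178615e+00]), 'ft_force': array([0.32281335, 0.32034363, 0.26322064]), 'moment': array([-0.00153458,  0.04146762,  0.03307961]), 'grasp_force': 0.0, 'width': 0.08519653888719167}
```

Run:
```python
import cv2
a=cv2.imread("pics/top0.png");b=cv2.imread("pics/side0.png")
a=cv2.resize(a[180:420,150:600],None,fx=1.7,fy=1.7);cv2.imwrite("pics/topc.png",a)
b=cv2.resize(b[170:550,200:520],None,fx=1.55,fy=1.55);cv2.imwrite("pics/sidec.png",b)
```

```text
(no output)
```

View pics/topc.png

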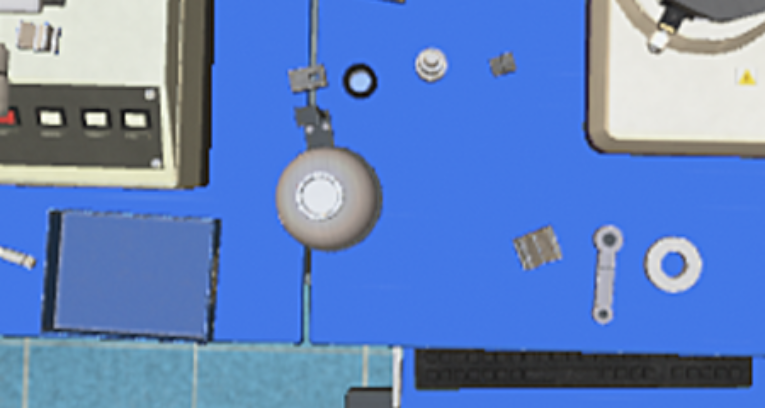

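View pics/sidec.png

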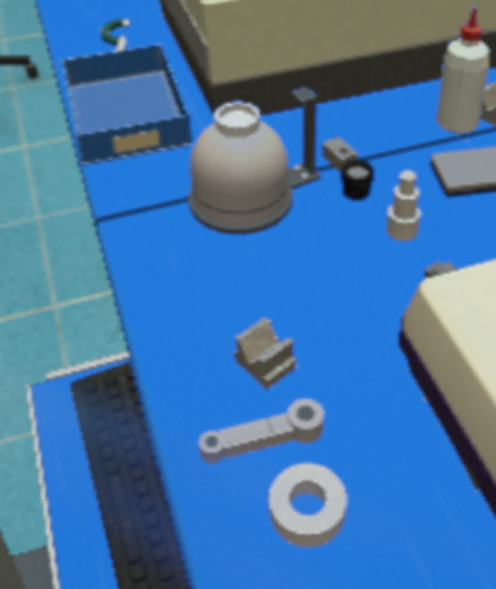

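```bash
cat >> h.py <<'E'
from scipy.optimize import least_squares
def foot():  # link footprint sampled in link frame
    x,y=np.meshgrid(np.arange(-70,56,.5),np.arange(-18,18,.5)); x=x/1e3;y=y/1e3
    b=np.hypot(x-.035,y)<.017; s=np.hypot(x+.055,y)<.012; w=(abs(y)<.010)&(x<.035)&(x>-.055)
    m=b|s|w; z=np.where(b,.024,.018); return np.stack([x[m],y[m],z[m]],-1)
def project(d,P):
    q=P@d["R"].T+np.ravel(d["tvec"]); K=d["K"]; return np.stack([K[0,0]*q[:,0]/q[:,2]+K[0,2],K[1,1]*q[:,1]/q[:,2]+K[1,2]],-1)
def fitlink(d,sel,z0,p0):
    """sel: bool mask of link pixels; match silhouette by soft IoU; p=(x,y,theta)"""
    F=foot(); t=cv2.GaussianBlur(sel.astype(np.float32),(0,0),1.0)
    V=np.concatenate([np.c_[F[:,:2],F[:,2]*k] for k in (0,.33,.66,1)])
    def img(p):
        c,s=np.cos(p[2]),np.sin(p[2]); P=np.c_[p[0]+c*V[:,0]-s*V[:,1],p[1]+s*V[:,0]+c*V[:,1],V[:,2]+z0]
        q=project(d,P)*8; I=np.zeros((384*4,512*4),np.uint8); q=(q/2+1.5).round().astype(int)
        I[q[:,1].clip(0,1535),q[:,0].clip(0,2047)]=255
        I=cv2.morphologyEx(I,cv2.MORPH_CLOSE,np.ones((5,5)))
        return cv2.GaussianBlur(cv2.resize(I,(512,384),interpolation=cv2.INTER_AREA)/255.,(0,0),1.0)
    from scipy.optimize import minimize
    r=minimize(lambda p:((img(p)-t)**2).sum(),p0,method="Nelder-Mead",options=dict(initial_simplex=np.array(p0)+np.array([[0,0,0],[.006,0,0],[0,.006,0],[0,0,.1]]),xatol=1e-4,fatol=1e-3))
    return r.x.round(4),round(r.fun,2),round(float((t**2).sum()),1)
E
python3 - <<'E'
from h import *
for c in ("top","side"):
    d=shot(c);W=d["W"]
    m=optics.cut_out("rest",c)[0]["mask"]; P=W[m]; P=P[(P[:,2]>.06)&(P[:,2]<.108)]
    r=least_squares(lambda p:np.linalg.norm(P-p,axis=1)-.06,[.51,.16,.055],loss="soft_l1",f_scale=.002); print(c,"dome",r.x.round(4),np.std(r.fun).round(4))
    D=np.hypot(W[...,0]-r.x[0],W[...,1]-r.x[1])
    b=(D>.07)&(D<.112)&(W[...,2]>.03)&(W[...,0]>.5); B=W[b]; v=B.mean(0)-r.x; print("bracket",len(B),B.mean(0).round(3),B.max(0).round(3),np.degrees(np.arctan2(v[1],v[0])).round(1))
    q=(B[:,2]>.12); print("  top",q.sum(),B[q].mean(0).round(4) if q.any() else 0)
    m=optics.cut_out("race",c)[0]["mask"]; P=W[m]; P=P[P[:,2]>.118]
    print("race",P.mean(0).round(4),((P.max(0)+P.min(0))/2).round(4),np.ptp(P,0).round(3),P[:,2].max().round(4),"dome-centre dist")
    m=optics.cut_out("link",c)[0]["mask"]; m2=cv2.dilate(m.astype(np.uint8),np.ones((3,3)))>0
    px=d["pixels"].astype(int); sat=px.max(-1)-px.min(-1); s=m2&(sat<70)
    print("link px",m.sum(),s.sum()); 
    for mm in (m,s): print(fitlink(d,mm,0,[.447,-.175,.05]))
    m=optics.cut_out("tray",c)[0]["mask"]; P=W[m]; P=P[(P[:,2]<.02)&(P[:,2]>-.01)];print("tray",cv2.minAreaRect(P[:,:2].astype(np.float32)))
E
```

```text
top dome [0.5106 0.1635 0.0544] 0.0026
bracket 4377 [0.53  0.26  0.919] [0.613 0.27  0.986] 78.9
  top 4370 [0.5294 0.2601 0.92  ]
race [0.5122 0.164  0.1234] [0.5121 0.1628 0.1261] [0.043 0.046 0.016] 0.1342 dome-centre dist
link px 256 294
(array([ 0.4332, -0.1761, -0.0424]), np.float64(13.6), 208.1)
(array([ 0.4347, -0.1766, -0.0542]), np.float64(2.57), 244.8)
tray ((0.4128035008907318, 0.3978755474090576), (0.2006254941225052, 0.14749903976917267), 87.61053466796875)
side dome [0.5128 0.1645 0.0547] 0.012
bracket 195 [0.607 0.178 0.087] [0.615 0.195 0.129] 8.2
  top 52 [0.6015 0.1775 0.1268]
race [0.512  0.1629 0.1241] [0.5119 0.1624 0.125 ] [0.051 0.052 0.014] 0.1319 dome-centre dist
link px 755 716
(array([ 0.4348, -0.1759, -0.046 ]), np.float64(2.12), 679.0)
(array([ 0.436 , -0.1759, -0.0525]), np.float64(7.44), 641.9)
tray ((0.4142572581768036, 0.44177186489105225), (0.2964584529399872, 0.15302370488643646), 88.52204895019531)
```

```bash
python3 -m crank '[[0,0,0,0.575,-0.795,0,-1],[0,0,0,0.575,-0.795,0,-1],[0,0,0,0.575,-0.795,0,-1],[0,0,0,0.575,-0.795,0,-1],[0,0,0,0.575,-0.795,0,-1],[0,0,0,0.575,-0.795,0,-1],[0,0,0,0.575,-0.795,0,-1],[0,0,0,0.575,-0.795,0,-1],[0,0,0,0.575,-0.795,0,-1],[0,0,0,0,0,0,-1]]' 40
python3 - <<'E'
from h import *
d=shot("side");W=d["W"]
D=np.hypot(W[...,0]-.512,W[...,1]-.1638)
for lo,hi in((.03,.12),(.12,.135)):
    b=(D>.07)&(D<.112)&(W[...,2]>lo)&(W[...,2]<hi)&(W[...,0]>.55); B=W[b]; print(len(B),B.mean(0).round(4),np.degrees(np.arctan2(B[:,1].mean()-.1638,B[:,0].mean()-.512)).round(1))
print(np.nanmax(np.where((W[...,0]>.5)&(W[...,1]>.3)&(W[...,0]<.8)&(W[...,1]<.5),W[...,2],-1)))
E
```

```text
t: 2.85
tcp_pos: [0.5149, 0.1589, 0.2101]
tool_rot: [-3.141, 0.001, 2.807]
ft_force: [-0.7, -0.0, -0.1]
width: 0.0854
grasp_force: 0.0
144 [0.609  0.1784 0.0731] 8.5
51 [0.6013 0.1778 0.1269] 8.9
0.41452657161424455
```

```bash
python3 -m crank '[[0,0,0,-0.05,0.075,-0.6,-1],[0,0,0,0,0,-0.6,-1],[0,0,0,0,0,-0.45,-1],[0,0,0,0,0,0,-1],[0,0,0,0,0,0,1],[0,0,0,0,0,0,1],[0,0,0,0,0,0,1],[0,0,0,0,0,0,1],[0,0,0,0,0,0,1],[0,0,0,0,0,0,1]]' 40
```

```text
t: 4.15
tcp_pos: [0.5099, 0.1665, 0.111]
tool_rot: [-3.142, 0.0, 2.812]
ft_force: [-0.2, -0.6, -1.1]
width: -0.0003
grasp_force: 0.0
```

Run:
```python
from h import *
d=shot("side"); save(d,"pics/s1.png",(120,100,340,260),3)
```

```text
(no output)
```

View pics/s1.png

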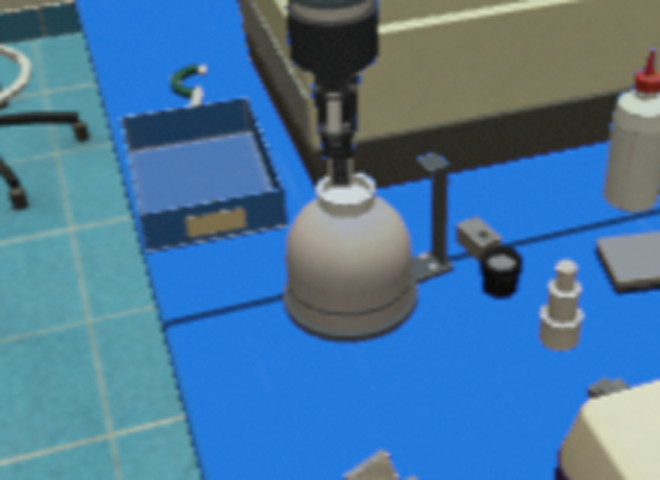

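```bash
python3 -m crank '[[0,0,0,0,0,0.1,1],[0,0,0,0,0,0.4,1],[0,0,0,0,0,0.6,1],[0,0,0,0,0,0.6,-1],[0,0,0,0,0,0,-1],[0,0,0,0,0,0,-1]]' 40
python3 - <<'E'
from h import *
d=shot("side");W=d["W"]; save(d,"pics/s2.png",(190,110,290,200),6)
print([ (round(r["conf"],2),r["box"]) for r in optics.cut_out("race","side")])
m=optics.cut_out("race","side")[0]["mask"]; P=W[m]
print(P.mean(0).round(4),((P.max(0)+P.min(0))/2).round(4),np.ptp(P,0).round(3),np.percentile(P[:,2],[5,50,90,99]))
E
```

```text
t: 4.95
tcp_pos: [0.5096, 0.1664, 0.2127]
tool_rot: [-3.141, -0.0, 2.812]
ft_force: [-0.6, -1.0, -0.6]
width: 0.0542
grasp_force: 0.0
[(0.65, [227.8, 161.3, 242.8, 170.0])]
[0.5119 0.1618 0.1232] [0.5164 0.2236 0.0886] [0.059 0.177 0.087] [0.11671473 0.1225491  0.1295398  0.13116087]
```

View pics/s2.png

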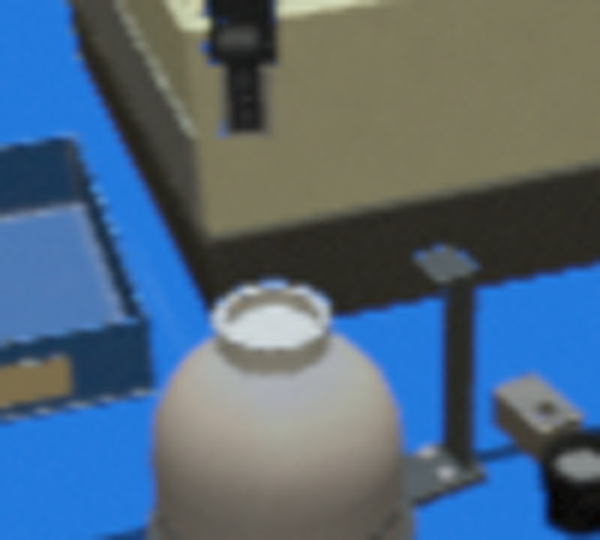

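```bash
python3 -m crank '[[0,0,0,0.035,-0.05,0,1],[0,0,0,0,0,0,1],[0,0,0,0,0,0,1],[0,0,0,0,0,0,1],[0,0,0,0,0,0,1]]' 40
python3 - <<'E'
from h import *
for c in("side","top"):
    d=shot(c);W=d["W"]
    b=(np.hypot(W[...,0]-.512,W[...,1]-.1635)<.04)&(W[...,2]>.14)&(W[...,2]<.26); P=W[b]
    print(c,b.sum(), P.min(0).round(4) if b.any() else "",P.max(0).round(4) if b.any() else "")
    if c=="side":
        for v in range(122,150): 
            r=W[v][b[v]]; 
            if len(r): print(v,len(r),r.mean(0).round(4))
E
```

```text
t: 5.72
tcp_pos: [0.512, 0.1636, 0.213]
tool_rot: [3.142, -0.0, 2.812]
ft_force: [-0.2, 0.2, 0.5]
width: -0.0002
grasp_force: 0.0
side 78 [0.5006 0.1476 0.2331] [0.5206 0.1648 0.26  ]
122 9 [0.5094 0.1548 0.2553]
123 9 [0.5091 0.1539 0.2531]
124 9 [0.5091 0.1544 0.2501]
125 9 [0.5091 0.1551 0.247 ]
126 9 [0.5087 0.1542 0.2447]
127 9 [0.509  0.1558 0.2411]
128 9 [0.5098 0.1592 0.2363]
129 5 [0.5095 0.1584 0.234 ]
top 0
```

```bash
python3 -m crank '[[0,0,0,0,0,0,-1],[0,0,0,0,0,0,-1],[0,0,0,0,0,0,-1],[0,0,0,0,0,0,-1],[0,0,0,0,0,-0.6,-1],[0,0,0,0,0,-0.6,-1],[0,0,0,0,0,-0.6,-1],[0,0,0,0,0,-0.2,-1],[0,0,0,0,0,0,-1],[0,0,0,0,0,0,-1]]' 40
python3 -m crank '[[0,0,0,0,0,0,1],[0,0,0,0,0,0,1],[0,0,0,0,0,0,1],[0,0,0,0,0,0,1],[0,0,0,0,0,0,1],[0,0,0,0,0,0,1]]' 40
```

```text
t: 7.08
tcp_pos: [0.513, 0.1638, 0.0943]
tool_rot: [3.14, 0.002, 2.812]
ft_force: [0.2, 1.3, 0.2]
width: 0.0852
grasp_force: 0.0
t: 7.82
tcp_pos: [0.5125, 0.1636, 0.094]
tool_rot: [3.141, 0.001, 2.812]
ft_force: [-1.5, -0.9, 5.8]
width: 0.05
grasp_force: 40.2
```

```bash
python3 -m crank '[[0,0,0,0,0,0.3,1],[0,0,0,0,0,0.6,1],[0,0,0,0,0,0.4,1],[0,0,0,-0.33,0.79,0,1],[0,0,0,-0.33,0.79,0,1],[0,0,0,-0.33,0.79,0,1],[0,0,0,-0.33,0.79,0,1],[0,0,0,-0.33,0.79,0,1],[0,0,0,0,0,0,1],[0,0,0,0,0,0,1]]' 40
python3 -m crank '[[0,0,0,0,0,-0.7,1],[0,0,0,0,0,-0.7,1],[0,0,0,0,0,-0.7,1],[0,0,0,0,0,-0.7,1],[0,0,0,0,0,-0.15,1],[0,0,0,0,0,0,1],[0,0,0,0,0,0,1]]' 40
```

```text
t: 9.07
tcp_pos: [0.4127, 0.4001, 0.1708]
tool_rot: [-3.141, 0.0, 2.813]
ft_force: [-0.1, 0.6, -1.5]
width: 0.0501
grasp_force: 42.4
t: 9.95
tcp_pos: [0.4142, 0.4012, -0.0043]
tool_rot: [3.139, 0.001, 2.811]
ft_force: [0.1, -0.7, -1.7]
width: 0.0496
grasp_force: 42.4
```

```bash
python3 -m crank '[[0,0,0,0,0,-0.08,1],[0,0,0,0,0,-0.08,1],[0,0,0,0,0,0,1],[0,0,0,0,0,0,1]]'
python3 - <<'E'
from h import *
d=shot("side");W=d["W"]; save(d,"pics/s3.png",(140,90,260,200),5)
E
```

```text
t: 10.45
tcp_pos: [0.413, 0.4006, -0.0157]
tool_rot: [-3.141, -0.0, 2.812]
ft_force: [-0.1, -0.6, -1.7]
width: 0.0496
grasp_force: 42.4
```

View pics/s3.png

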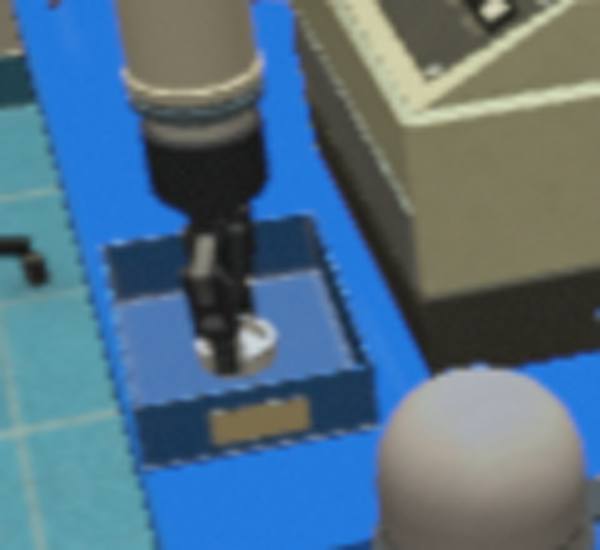

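```bash
python3 -m crank '[[0,0,0,0,0,-0.025,1],[0,0,0,0,0,-0.025,1],[0,0,0,0,0,0,1]]'
python3 -m crank '[[0,0,0,0,0,0,0.1],[0,0,0,0,0,0,-0.2],[0,0,0,0,0,0,-0.5],[0,0,0,0,0,0,-0.5],[0,0,0,0,0,0.5,-0.5],[0,0,0,0,0,0.9,-0.5],[0,0,0,0,0,0.9,-0.5],[0,0,0,0,0,0.6,-0.5],[0,0,0,0,0,0,-0.5],[0,0,0,0,0,0,-0.5]]'
python3 - <<'E'
from h import *
d=shot("side");W=d["W"];print(optics.cut_out("race","side")[0]["conf"])
m=optics.cut_out("race","side")[0]["mask"]; P=W[m]
print(((P.max(0)+P.min(0))/2).round(4),np.ptp(P,0).round(3))
t=shot("top");W=t["W"]
m=optics.cut_out("rest","top")[0]["mask"]; P=W[m]; P=P[(P[:,2]>.07)&(P[:,2]<.12)&(np.hypot(P[:,0]-.512,P[:,1]-.163)<.055)]
r=least_squares(lambda p:np.linalg.norm(P-p,axis=1)-.06,[.51,.16,.055],loss="soft_l1",f_scale=.002);print(r.x.round(4),len(P),r.fun.std())
W=d["W"];m=optics.cut_out("rest","side")[0]["mask"]; P=W[m]; P=P[(P[:,2]>.07)&(P[:,2]<.12)&(np.hypot(P[:,0]-.512,P[:,1]-.163)<.055)]
r=least_squares(lambda p:np.linalg.norm(P-p,axis=1)-.06,[.51,.16,.055],loss="soft_l1",f_scale=.002);print(r.x.round(4),len(P),r.fun.std())
E
```

```text
t: 10.88
tcp_pos: [0.4131, 0.4006, -0.0178]
tool_rot: [3.142, 0.0, 2.812]
ft_force: [-2.7, -2.2, 10.7]
width: 0.0497
grasp_force: 43.5
t: 12.12
tcp_pos: [0.4126, 0.4001, 0.1547]
tool_rot: [-3.141, -0.0, 2.812]
ft_force: [0.3, 0.1, -0.4]
width: 0.0644
grasp_force: 0.0
0.68
[nan nan nan] [nan nan nan]
[0.5105 0.1635 0.0547] 1073 0.0017790355560992003
[0.5117 0.164  0.0538] 829 0.001312044839505934
```

```bash
python3 -m crank '[[0,0,0.4,0.036,-0.961,0,0.15],[0,0,0.4,0.036,-0.961,0,0.15],[0,0,0.4,0.036,-0.961,0,0.15],[0,0,0.4,0.036,-0.961,0,0.15],[0,0,0.4,0.036,-0.961,0,0.15],[0,0,0.4,0.036,-0.961,0,0.15],[0,0,0.4,0.036,-0.961,0,0.15],[0,0,0.4,0.036,-0.961,0,0.15],[0,0,0.4,0.036,-0.961,0,0.15],[0,0,0.4,0.036,-0.961,0,0.15]]'
python3 -m crank '[[0,0,0,0,0,-0.3,0.15],[0,0,0,0,0,-0.5,0.15],[0,0,0,0,0,-0.5,0.15],[0,0,0,0,0,0,0.15],[0,0,0,0,0,0,0.15],[0,0,0,0,0,0,0.15]]'
python3 - <<'E'
from h import *
d=shot("side");W=d["W"]; save(d,"pics/s4.png",(180,220,320,350),4)
m=optics.cut_out("link","side")[0]["mask"]; print(m.sum())
for c in("top",):
    t=shot(c); r=optics.cut_out("race",c)[0]; P=t["W"][r["mask"]]; print("race",r["conf"],np.nanmedian(P,0),np.ptp(P,0))
E
```

```text
t: 13.68
tcp_pos: [0.4344, -0.1781, 0.1553]
tool_rot: [3.142, 0.0, 3.092]
ft_force: [0.8, 0.7, -0.5]
width: 0.0361
grasp_force: 0.0
t: 14.42
tcp_pos: [0.4355, -0.1764, 0.0785]
tool_rot: [-3.141, 0.002, 3.091]
ft_force: [-0.5, -0.7, 0.9]
width: 0.0365
grasp_force: 0.0
754
race 0.65 [0.41307855 0.40227114 0.01121205] [0.04709426 0.05502088 0.02663065]
```

View pics/s4.png

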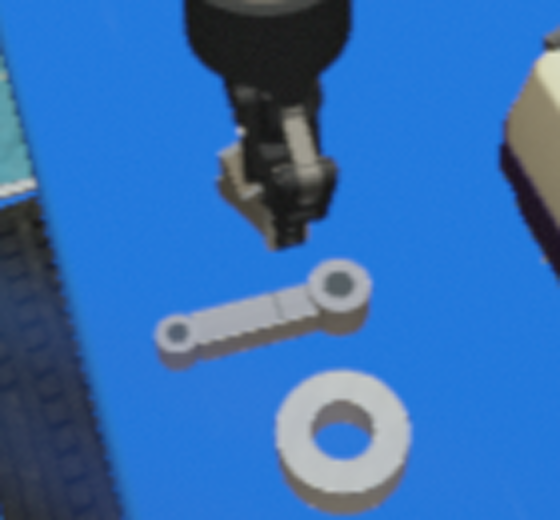

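Run:
```python
from h import *
d=shot("side");K=d["K"];C=-d["R"].T@np.ravel(d["tvec"])
def ray(u,v,z):
    r=d["R"].T@np.array([(u-K[0,2])/K[0,0],(v-K[1,2])/K[1,1],1]); return C+r*(z-C[2])/r[2]
for n,u,v,z in(("line",279,305,.018),("lt",274,294,.018),("lb",284,319,.018),("big",338,284,.022),("small",177,332,.016)): print(n,ray(180+(u-1.5)/4,220+(v-1.5)/4,z).round(4))
W=d["W"]; print(d["pixels"][294:301,244:258].sum(-1))
P=W[(W[...,2]>.09)&(W[...,2]<.15)&(abs(W[...,0]-.435)<.04)&(abs(W[...,1]+.176)<.06)]; print(len(P),P.min(0),P.max(0))
for a in np.arange(.09,.12,.004):
    q=P[(P[:,2]>=a)&(P[:,2]<a+.004)]; print(a.round(3),len(q),q.min(0).round(4) if len(q) else"",q.max(0).round(4) if len(q) else"")
```

```text
line [ 0.4375 -0.1757  0.018 ]
lt [ 0.4372 -0.1682  0.018 ]
lb [ 0.4372 -0.1848  0.018 ]
big [ 0.471  -0.1766  0.022 ]
small [ 0.3814 -0.1719  0.016 ]
[[506 520 519 512 476 480 513 517 518 521 520 518 490 431]
 [520 519 516 513 477 475 513 520 516 516 513 511 503 458]
 [518 520 518 517 483 458 490 508 510 510 511 513 510 502]
 [519 517 517 514 504 469 470 507 509 510 511 514 513 512]
 [513 510 511 510 507 470 469 504 512 515 513 504 496 502]
 [510 510 509 510 506 478 459 485 498 506 478 406 331 308]
 [510 510 511 506 502 506 481 424 353 310 311 291 277 272]]
124 [ 0.4202123  -0.22499341  0.10159478] [ 0.44472726 -0.14778963  0.14996511]
0.09 0  
0.094 0  
0.098 4 [ 0.4242 -0.1992  0.1016] [ 0.4318 -0.156   0.1018]
0.102 6 [ 0.4256 -0.1992  0.1028] [ 0.4447 -0.1559  0.1058]
0.106 19 [ 0.4229 -0.2062  0.1061] [ 0.4446 -0.1505  0.11  ]
0.11 17 [ 0.4228 -0.2071  0.1103] [ 0.44   -0.1507  0.114 ]
0.114 16 [ 0.423  -0.2083  0.114 ] [ 0.4443 -0.1559  0.1178]
0.118 15 [ 0.4226 -0.2074  0.1184] [ 0.4399 -0.1529  0.1216]
```

```bash
python3 -m crank '[[0,0,0,0.045,0,-0.6,0.15],[0,0,0,0,0,-0.6,0.15],[0,0,0,0,0,-0.358,0.15],[0,0,0,0,0,0,0.15],[0,0,0,0,0,0,1],[0,0,0,0,0,0,1],[0,0,0,0,0,0,1],[0,0,0,0,0,0,1]]' 40
python3 -m crank '[[0,0,0,0,0,0.2,1],[0,0,0,0,0,0.6,1],[0,0,0,0,0,0.8,1],[0,0,0,0,0,0.9,1],[0,0,0,0,0,0.8,1],[0,0,0,0,0,0,1],[0,0,0,0,0,0,1]]' 60
python3 - <<'E'
from h import *
d=shot("side"); save(d,"pics/s5.png",(180,170,320,330),3.6)
E
```

```text
t: 15.68
tcp_pos: [0.4379, -0.1763, -0.0153]
tool_rot: [-3.141, 0.001, 3.091]
ft_force: [-0.4, 1.0, 7.3]
width: 0.0191
grasp_force: 40.7
t: 16.55
tcp_pos: [0.4364, -0.1757, 0.1813]
tool_rot: [3.141, -0.001, 3.091]
ft_force: [-0.7, 0.8, -3.7]
width: 0.0182
grasp_force: 59.4
```

View pics/s5.png

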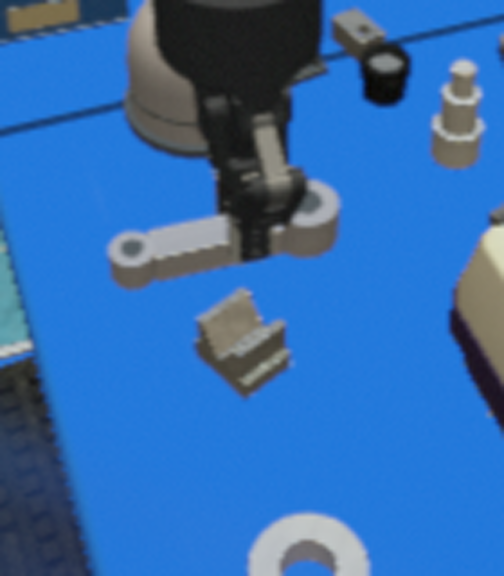

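```bash
python3 -m crank '[[0,0,-0.98,0.0625,0.2833,0,1],[0,0,-0.98,0.0625,0.2833,0,1],[0,0,-0.98,0.0625,0.2833,0,1],[0,0,-0.98,0.0625,0.2833,0,1],[0,0,-0.98,0.0625,0.2833,0,1],[0,0,-0.98,0.0625,0.2833,0,1],[0,0,-0.98,0.0625,0.2833,0,1],[0,0,-0.98,0.0625,0.2833,0,1],[0,0,-0.98,0.0625,0.2833,0,1],[0,0,-0.98,0.0625,0.2833,0,1]]'
python3 -m crank '[[0,0,-0.98,0.0625,0.2833,0,1],[0,0,-0.98,0.0625,0.2833,0,1],[0,0,-0.98,0.0625,0.2833,0,1],[0,0,-0.98,0.0625,0.2833,0,1],[0,0,-0.98,0.0625,0.2833,0,1],[0,0,-0.98,0.0625,0.2833,0,1],[0,0,-0.98,0.0625,0.2833,0,1],[0,0,-0.98,0.0625,0.2833,0,1],[0,0,-0.98,0.0625,0.2833,0,1],[0,0,-0.98,0.0625,0.2833,0,1]]'
python3 -m crank '[[0,0,0,0,0,-0.4,1],[0,0,0,0,0,-0.4,1],[0,0,0,0,0,-0.3,1],[0,0,0,0,0,0,1],[0,0,0,0,0,0,1],[0,0,0,0,0,0,1]]'
python3 - <<'E'
from h import *
d=shot("side"); save(d,"pics/s6.png",(170,80,310,220),4)
for c in("side","top"):
    if c=="top": d=shot(c)
    for r in optics.cut_out("link",c)[:1]:
        m=r["mask"]; P=d["W"][m]; print(c,r["conf"],m.sum(),np.nanmedian(P,0).round(4)); print(fitlink(d,m,.131,[.5124,.1638,-1.42]))
E
```

```text
t: 17.85
tcp_pos: [0.4735, -0.0055, 0.1798]
tool_rot: [-3.139, -0.003, 2.405]
ft_force: [0.0, -0.6, -3.8]
width: 0.0183
grasp_force: 59.4
t: 19.1
tcp_pos: [0.511, 0.164, 0.1795]
tool_rot: [-3.137, 0.001, 1.72]
ft_force: [0.6, 0.1, -3.2]
width: 0.0178
grasp_force: 59.5
t: 19.85
tcp_pos: [0.5127, 0.164, 0.1164]
tool_rot: [3.141, -0.0, 1.723]
ft_force: [0.8, 0.0, -2.8]
width: 0.018
grasp_force: 59.4
side 0.59 133 [0.5141 0.1239 0.1523]
(array([ 0.5245,  0.1691, -1.8292]), np.float64(105.95), 108.1)
top 0.28 202 [0.5239 0.1115 0.0715]
(array([ 0.5123,  0.1381, -1.3459]), np.float64(282.21), 149.5)
```

View pics/s6.png

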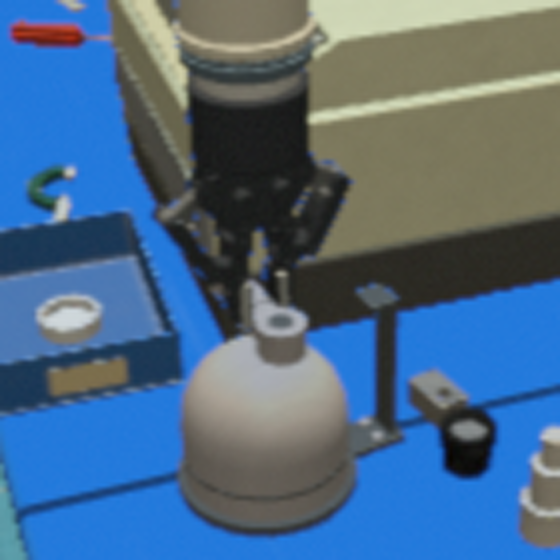

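```bash
python3 -m crank '[[0,0,0,0,0,-0.12,1],[0,0,0,0,0,-0.1,1],[0,0,0,0,0,0,1],[0,0,0,0,0,0,1]]'
python3 -m crank '[[0,0,0,0,0,-0.025,1],[0,0,0,0,0,0,1],[0,0,0,0,0,0,1]]'
python3 -m crank '[[0,0,0,0,0,-0.017,1],[0,0,0,0,0,0,1],[0,0,0,0,0,0,1]]'
```

```text
t: 20.55
tcp_pos: [0.5123, 0.1639, 0.1026]
tool_rot: [-3.141, 0.0, 1.723]
ft_force: [-0.2, -0.2, -3.1]
width: 0.0182
grasp_force: 59.5
t: 20.92
tcp_pos: [0.5124, 0.1639, 0.1013]
tool_rot: [3.141, -0.0, 1.723]
ft_force: [0.2, -0.3, -3.2]
width: 0.0181
grasp_force: 59.5
t: 21.3
tcp_pos: [0.5123, 0.1639, 0.1002]
tool_rot: [-3.142, -0.0, 1.723]
ft_force: [0.2, 0.4, -4.1]
width: 0.0182
grasp_force: 59.5
```

```bash
python3 -m crank '[[0,0,0,0,0,-0.017,1],[0,0,0,0,0,0,1],[0,0,0,0,0,0,1]]'
python3 -m crank '[[0,0,0,0,0,-0.012,1],[0,0,0,0,0,0,1],[0,0,0,0,0,0,1]]'
```

```text
t: 21.68
tcp_pos: [0.5124, 0.1639, 0.0997]
tool_rot: [3.141, -0.0, 1.723]
ft_force: [-3.1, -1.0, 5.4]
width: 0.0186
grasp_force: 60.6
t: 22.05
tcp_pos: [0.5125, 0.164, 0.0996]
tool_rot: [3.141, -0.0, 1.723]
ft_force: [-4.6, -2.2, 13.7]
width: 0.0183
grasp_force: 61.6
```

```bash
python3 -m crank '[[0,0,0,0,0,0.01,1],[0,0,0,0,0,0,1],[0,0,0,0,0,0,0.52],[0,0,0,0,0,0,0.48],[0,0,0,0,0,0,0.44],[0,0,0,0,0,0,0.4],[0,0,0,0,0,0,0.35],[0,0,0,0,0,0,0.3],[0,0,0,0,0,0,0.3],[0,0,0,0,0,0,0.3]]' 20
python3 - <<'E'
from h import *
d=shot("side"); save(d,"pics/s7.png",(190,120,290,210),5)
E
```

```text
t: 23.3
tcp_pos: [0.5123, 0.1639, 0.099]
tool_rot: [-3.142, -0.0, 1.723]
ft_force: [-0.4, 0.1, -0.5]
width: 0.0298
grasp_force: 0.0
```

View pics/s7.png

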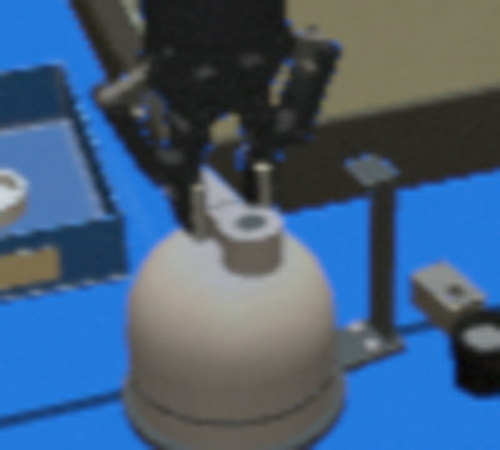

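```bash
python3 -m crank '[[0,0,0,0,0,0.2,0.3],[0,0,0,0,0,0.4,0.3],[0,0,0,0,0,0.8,0.3],[0,0,0,0,0,0.8,0.3],[0,0,0,0,0,0.3,0.3],[0,0,0,0,0,0,0.3],[0,0,0,0,0,0,0.3]]'
cat >> h.py <<'E'
def tilt(d,th,c=(.512,.164)):
    """points on the resting link, in link-yaw coords (u along big boss, v across)"""
    W=d["W"]; X=W[...,0]-c[0];Y=W[...,1]-c[1]; u=np.cos(th)*X+np.sin(th)*Y; v=-np.sin(th)*X+np.cos(th)*Y
    ok=(u>-.075)&(u<.06)&(abs(v)<.02)&(W[...,2]>.10)&(W[...,2]<.165)
    P=np.c_[u[ok],v[ok],W[...,2][ok]]
    web=(P[:,0]>-.060)&(P[:,0]<.014)&(abs(P[:,1])<.009)&(P[:,2]>.122)
    boss=(np.hypot(P[:,0]-.035,P[:,1])<.015)&(P[:,2]>.122)
    Q=P[web|boss].copy(); h=np.where(boss[web|boss],.006,0)
    A=np.c_[Q[:,:2],np.ones(len(Q))]
    f=least_squares(lambda p:A@p+h-Q[:,2],[0,0,.133],loss="soft_l1",f_scale=.0015)
    print("n",web.sum(),boss.sum(),"slope deg u,v",np.degrees(np.arctan(f.x[:2])).round(2),"z at balance",f.x[2].round(4),"res",np.std(f.fun).round(4),
      "web z small/big, boss:",np.median(P[web&(P[:,0]<-.04)][:,2]).round(4),np.median(P[web&(P[:,0]>-.01)][:,2]).round(4),np.median(P[boss][:,2]).round(4))
    return ok
E
python3 - <<'E'
from h import *
for c in("side","top"):
    d=shot(c); ok=tilt(d,-1.42)
    for r in optics.cut_out("link",c)[:1]: print(r["conf"],r["mask"].sum(),(r["mask"]&ok).sum(),fitlink(d,r["mask"],.115,[.512,.164,-1.42]))
    if c=="side": save(d,"pics/s8.png",(190,120,290,210),5)
E
```

```text
t: 24.22
tcp_pos: [0.5117, 0.1637, 0.2483]
tool_rot: [-3.14, 0.0, 1.723]
ft_force: [-0.3, 0.6, 0.0]
width: 0.0299
grasp_force: 0.0
n 82 111 slope deg u,v [2.   5.69] z at balance 0.1311 res 0.0051 web z small/big, boss: 0.1284 0.1321 0.1389
0.75 279 277 (array([ 0.5123,  0.1682, -1.4088]), np.float64(22.75), 237.7)
n 0 16 slope deg u,v [-65.36  20.88] z at balance 0.2278 res 0.0054 web z small/big, boss: nan nan 0.1381
0.22 136 0 (array([ 0.5184,  0.1668, -1.786 ]), np.float64(388.49), 113.1)
  return _methods._mean(a, axis=axis, dtype=dtype,
  ret = ret.dtype.type(ret / rcount)
```

View pics/s8.png

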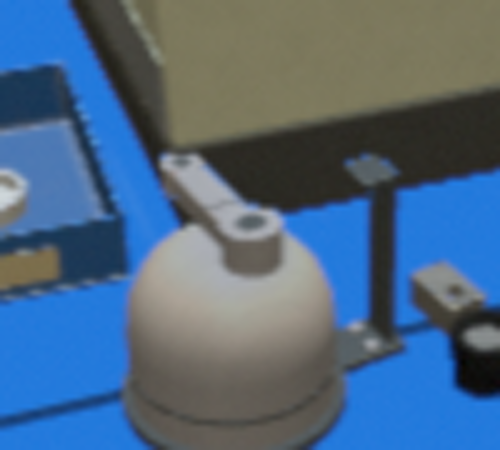

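```bash
python3 -m crank '[[0,0,0,-0.9,0,0,0.3],[0,0,0,-0.9,0,0,0.3],[0,0,0,-0.9,0,0,0.3],[0,0,0,0,0,0,0.3],[0,0,0,0,0,0,0.3]]'
cat >> h.py <<'E'
def avg(c,n=8):
    D=[shot(c) for _ in range(n)]; d=D[-1]; print(c,"px std",np.nanmedian(np.std([x["z_map"] for x in D],0)))
    d["W"]=np.median([x["W"] for x in D],0); return d
def tilt2(d,th,c):
    W=d["W"]; X=W[...,0]-c[0];Y=W[...,1]-c[1]; u=np.cos(th)*X+np.sin(th)*Y; v=-np.sin(th)*X+np.cos(th)*Y; z=W[...,2]
    web=(u>-.058)&(u<.016)&(abs(v)<.007)&(z>.118)&(z<.15); boss=(np.hypot(u-.035,v)<.013)&(np.hypot(u-.035,v)>.008)&(z>.125)&(z<.155)
    for lo,hi in((-.058,-.04),(-.04,-.02),(-.02,0),(0,.016)):
        q=web&(u>lo)&(u<hi); print(" web",lo,q.sum(),np.median(z[q]).round(4),end="")
    print(" boss",boss.sum(),np.median(z[boss]).round(4))
    U=np.r_[u[web],u[boss]];V=np.r_[v[web],v[boss]];Z=np.r_[z[web],z[boss]-.006]
    f=least_squares(lambda p:p[0]*U+p[1]*V+p[2]-Z,[0,0,.133],loss="soft_l1",f_scale=.0007)
    print(" slope deg",np.degrees(f.x[:2]).round(2),"z0",f.x[2].round(4),"std",f.fun.std().round(4))
E
python3 - <<'E'
from h import *
for c in("side","top"):
    d=avg(c)
    r=optics.cut_out("link",c)[0]; p=fitlink(d,r["mask"],.115,[.512,.164,-1.42]); print(r["conf"],r["mask"].sum(),p)
    tilt2(d,-1.42,(.5117,.1655))
    if c=="top": save(d,"pics/t9.png",(195,150,265,230),7)
E
```

```text
t: 25.05
tcp_pos: [0.3509, 0.1641, 0.2492]
tool_rot: [3.141, -0.0, 1.723]
ft_force: [-0.1, 0.4, -0.6]
width: 0.0297
grasp_force: 0.0
side px std 0.0015986068
0.73 851 (array([11.3656, 43.0234, -1.6967]), np.float64(771.17), 771.2)
 web -0.058 12 0.1287 web -0.04 17 0.13 web -0.02 18 0.1318 web 0 8 0.1326 boss 31 0.1407
 slope deg [ 4.01 -0.66] z0 0.1323 std 0.002
top px std 0.002328808
0.64 314 (array([ 0.5107,  0.1677, -1.4115]), np.float64(3.62), 261.6)
 web -0.058 31 0.1294 web -0.04 34 0.1309 web -0.02 33 0.1319 web 0 24 0.134 boss 44 0.1419
 slope deg [4.41 0.75] z0 0.1332 std 0.0013
```

View pics/t9.png

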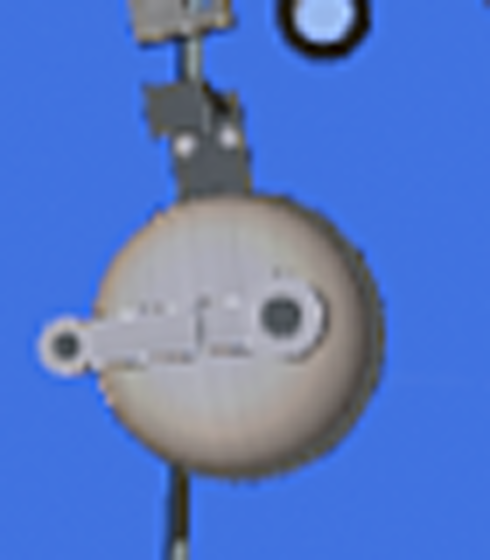

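```bash
python3 -m crank '[[0,0,0,0.9,0,0,0.2],[0,0,0,0.9,0,0,0.2],[0,0,0,0.9,0,0,0.2],[0,0,0,0,0,0,0.2],[0,0,0,0,0,-0.8,0.2],[0,0,0,0,0,-0.8,0.2],[0,0,0,0,0,-0.5,0.2],[0,0,0,0,0,-0.3,0.2],[0,0,0,0,0,-0.1,0.2],[0,0,0,0,0,0,0.2]]' 30
python3 -m crank '[[0,0,0,0,0,0,0.3],[0,0,0,0,0,0,0.4],[0,0,0,0,0,0,0.5],[0,0,0,0,0,0,0.6],[0,0,0,0,0,0,1],[0,0,0,0,0,0,1],[0,0,0,0,0,0,1]]' 50
python3 -m crank '[[0,0,0,0,0,0.08,1],[0,0,0,0,0,0.08,1],[0.52,0.08,0,0.003,-0.02,0,1],[0.52,0.08,0,0.003,-0.02,0,1],[0,0,0,0,0,0,1],[0,0,0,0,0,0,1],[0,0,0,0,0,-0.08,1],[0,0,0,0,0,-0.05,1],[0,0,0,0,0,0,1],[0,0,0,0,0,0,1]]' 50
```

```text
t: 27.2
tcp_pos: [0.512, 0.1639, 0.0993]
tool_rot: [-3.141, -0.0, 1.723]
ft_force: [-0.1, -0.7, 0.6]
width: 0.0343
grasp_force: 0.0
t: 28.08
tcp_pos: [0.5126, 0.164, 0.0996]
tool_rot: [3.141, -0.0, 1.723]
ft_force: [-0.5, -1.8, 6.4]
width: 0.0188
grasp_force: 49.2
t: 29.32
tcp_pos: [0.5127, 0.1616, 0.1008]
tool_rot: [-3.141, -0.073, 1.723]
ft_force: [0.6, 0.3, -2.8]
width: 0.0183
grasp_force: 49.3
```

```bash
python3 -m crank '[[0,0,0,0,0,-0.012,1],[0,0,0,0,0,0,1]]'
python3 -m crank '[[0,0,0,0,0,-0.012,1],[0,0,0,0,0,0,1]]'
python3 - <<'E'
from h import *
d=avg("side",4); tilt2(d,-1.415,(.512,.163))
E
```

```text
t: 29.58
tcp_pos: [0.5127, 0.1615, 0.1001]
tool_rot: [3.142, -0.073, 1.723]
ft_force: [-0.3, 0.0, -3.1]
width: 0.0186
grasp_force: 49.3
t: 29.82
tcp_pos: [0.5128, 0.1615, 0.0997]
tool_rot: [3.141, -0.073, 1.723]
ft_force: [-1.3, -1.4, 0.7]
width: 0.0183
grasp_force: 49.8
side px std 0.001357856
 web -0.058 0 nan web -0.04 1 0.1321 web -0.02 6 0.1324 web 0 10 0.1322 boss 26 0.1381
 slope deg [-0.28 -0.09] z0 0.1322 std 0.0004
  return _methods._mean(a, axis=axis, dtype=dtype,
  ret = ret.dtype.type(ret / rcount)
```

Contact, level. Release, lift along the tilted tool, and measure.

```bash
python3 -m crank '[[0,0,0,0,0,0,0.52],[0,0,0,0,0,0,0.48],[0,0,0,0,0,0,0.44],[0,0,0,0,0,0,0.4],[0,0,0,0,0,0,0.35],[0,0,0,0,0,0,0.2],[0,0,0,0,0,0,0.2],[0,0,0,0,0,0.3,0.2],[0,0,0,0,0,0.6,0.2],[0,0,0,0,0,0.8,0.2]]' 20
python3 -m crank '[[0,0,0,0,0,0.8,0.2],[0,0,0,-0.9,0,0,0.2],[0,0,0,-0.9,0,0,0.2],[0,0,0,-0.9,0,0,0.2],[0,0,0,0,0,0,0.2],[0,0,0,0,0,0,0.2]]' 20
python3 - <<'E'
from h import *
for c in("side","top"):
    d=avg(c); tilt2(d,-1.415,(.512,.163))
    r=optics.cut_out("link",c)[0]
    print(r["conf"],r["mask"].sum(),fitlink(d,r["mask"],.115,[.512,.163,-1.42]))
E
```

```text
t: 31.28
tcp_pos: [0.5118, 0.1613, 0.2016]
tool_rot: [-3.139, -0.073, 1.723]
ft_force: [0.1, -0.4, 0.5]
width: 0.034
grasp_force: 0.0
t: 32.02
tcp_pos: [0.3512, 0.1617, 0.2499]
tool_rot: [3.14, -0.074, 1.723]
ft_force: [-0.5, -0.0, 0.5]
width: 0.0344
grasp_force: 0.0
side px std 0.0015956983
 web -0.058 17 0.1322 web -0.04 20 0.1324 web -0.02 22 0.1323 web 0 9 0.1324 boss 25 0.1385
 slope deg [ 0.24 -0.86] z0 0.1324 std 0.0004
0.53 307 (array([ 0.5114,  0.1664, -1.4281]), np.float64(9.11), 264.3)
top px std 0.0023443308
 web -0.058 30 0.1333 web -0.04 34 0.1333 web -0.02 33 0.133 web 0 28 0.133 boss 43 0.1391
 slope deg [-0.14 -1.35] z0 0.1331 std 0.001
0.74 322 (array([ 0.5111,  0.1647, -1.4199]), np.float64(1.82), 268.8)
```

```bash
python3 -m crank '[[-0.52,-0.08,0,0.67,0.01,0,0.2],[-0.52,-0.08,0,0.67,0.01,0,0.2],[0,0,0,0.67,0.01,0,0.2],[0,0,0,0.665,0.01,0,0.2],[0,0,0,0,0,-0.7,0.2],[0,0,0,0,0,-0.8,0.2],[0,0,0,0,0,-0.5,0.2],[0,0,0,0,0,-0.3,0.2],[0,0,0,0,0,-0.2,0.2],[0,0,0,0,0,0,0.2]]' 30
python3 -m crank '[[0,0,0,0,0,0,0.3],[0,0,0,0,0,0,0.4],[0,0,0,0,0,0,0.5],[0,0,0,0,0,0,0.6],[0,0,0,0,0,0,1],[0,0,0,0,0,0,1],[0,0,0,0,0,0,1],[0,0,0,0,0,0.05,1],[0,0,0,0,0,0.05,1],[0,0,0,0,0,0,1]]' 50
```

```text
t: 34.17
tcp_pos: [0.5108, 0.1638, 0.0989]
tool_rot: [-3.14, 0.0, 1.723]
ft_force: [-0.5, 0.2, 0.3]
width: 0.0343
grasp_force: 0.0
t: 35.42
tcp_pos: [0.5111, 0.1639, 0.1055]
tool_rot: [3.142, 0.0, 1.723]
ft_force: [0.4, -0.8, -3.5]
width: 0.0186
grasp_force: 49.0
```

```bash
python3 -m crank '[[0,0,0.9,0,0,0,1],[0,0,0.9,0,0,0,1],[0,0,0.9,0,0,0,1],[0,0,0.9,0,0,0,1],[0,0,0.9,0,0,0,1],[0,0,0.9,0,0,0,1],[0,0,0.9,0,0,0,1],[0,0,0.9,0,0,0,1],[0,0,0.9,0,0,0,1],[0,0,0.9,0,0,0,1]]'
python3 -m crank '[[0,0,0.9,0,0,0,1],[0,0,0.9,0,0,0,1],[0,0,0.9,0,0,0,1],[0,0,0.9,0,0,0,1],[0,0,0.9,0,0,0,1],[0,0,0.9,0,0,0,1],[0,0,0.9,0,0,0,1],[0,0,0.9,0,0,0,1],[0,0,0.9,0,0,0,1],[0,0,0.9,0,0,0,1]]'
python3 -m crank '[[0,0,0.9,0,0,0,1],[0,0,0.9,0,0,0,1],[0,0,0.9,0,0,0,1],[0,0,0.9,0,0,0,1],[0,0,0.9,0,0,0,1],[0,0,0,0,0,0,1],[0,0,0,0,0,-0.07,1],[0,0,0,0,0,0,1],[0,0,0,0,0,-0.02,1],[0,0,0,0,0,0,1]]'
```

```text
t: 36.67
tcp_pos: [0.511, 0.1638, 0.1052]
tool_rot: [-3.141, -0.0, 2.353]
ft_force: [0.8, 0.5, -3.8]
width: 0.0191
grasp_force: 49.0
t: 37.92
tcp_pos: [0.511, 0.1638, 0.1052]
tool_rot: [-3.141, -0.0, 2.981]
ft_force: [-0.8, -1.0, -3.7]
width: 0.0186
grasp_force: 49.0
t: 39.17
tcp_pos: [0.5111, 0.1639, 0.1003]
tool_rot: [-3.142, -0.0, -2.99]
ft_force: [-2.9, -0.7, 1.5]
width: 0.0183
grasp_force: 49.7
```

```bash
python3 -m crank '[[0,0,0,0,0,0,0.52],[0,0,0,0,0,0,0.48],[0,0,0,0,0,0,0.44],[0,0,0,0,0,0,0.4],[0,0,0,0,0,0,0.35],[0,0,0,0,0,0,0.2],[0,0,0,0,0,0,0.2],[0,0,0,0,0,0.3,0.2],[0,0,0,0,0,0.6,0.2],[0,0,0,0,0,0.8,0.2]]' 20
python3 -m crank '[[0,0,0,0,0,0.8,0.2],[0,0,0,-0.9,0,0,0.2],[0,0,0,-0.9,0,0,0.2],[0,0,0,-0.9,0,0,0.2],[0,0,0,0,0,0,0.2],[0,0,0,0,0,0,0.2]]' 20
python3 - <<'E'
from h import *
for c in("side","top"):
    d=avg(c); tilt2(d,.152,(.5114,.164))
    r=optics.cut_out("link",c)[0]
    print(r["conf"],r["mask"].sum(),fitlink(d,r["mask"],.115,[.512,.163,.152]))
    W=d["W"];D=np.hypot(W[...,0]-.511,W[...,1]-.1638)
    b=(D>.07)&(D<.112)&(W[...,2]>.02)&(W[...,2]<.135)&(W[...,0]>.585); B=W[b]; print("bracket",len(B),np.degrees(np.arctan2(B[:,1].mean()-.1638,B[:,0].mean()-.511)).round(1))
E
```

```text
t: 40.42
tcp_pos: [0.5103, 0.1636, 0.2022]
tool_rot: [-3.141, -0.002, -2.99]
ft_force: [0.7, -0.3, 0.7]
width: 0.0344
grasp_force: 0.0
t: 41.18
tcp_pos: [0.3499, 0.1642, 0.2505]
tool_rot: [3.141, 0.002, -2.989]
ft_force: [0.2, -0.2, 0.0]
width: 0.034
grasp_force: 0.0
side px std 0.0016039553
 web -0.058 24 0.1336 web -0.04 20 0.1332 web -0.02 20 0.1326 web 0 17 0.1323 boss 19 0.1373
 slope deg [-1.67 -0.98] z0 0.1323 std 0.0022
0.89 394 (array([0.5127, 0.1657, 0.1356]), np.float64(14.95), 339.4)
bracket 203 8.5
top px std 0.0023310597
 web -0.058 30 0.1346 web -0.04 33 0.1343 web -0.02 31 0.1339 web 0 26 0.133 boss 41 0.1385
 slope deg [-1.69 -4.13] z0 0.1334 std 0.0008
0.73 363 (array([0.5105, 0.1661, 0.1558]), np.float64(3.34), 309.0)
bracket 74 9.6
```

```bash
python3 -m crank '[[0,0,0,0.9,0,0,0.2],[0,0,0,0.9,0,0,0.2],[0,0,0,0.9,0,0,0.2],[0,0,0,0,0,0,0.2],[0,0,0,0,0,-0.8,0.2],[0,0,0,0,0,-0.8,0.2],[0,0,0,0,0,-0.5,0.2],[0,0,0,0,0,-0.3,0.2],[0,0,0,0,0,-0.1,0.2],[0,0,0,0,0,0,0.2]]' 30
python3 -m crank '[[0,0,0,0,0,0,0.3],[0,0,0,0,0,0,0.4],[0,0,0,0,0,0,0.5],[0,0,0,0,0,0,0.6],[0,0,0,0,0,0,1],[0,0,0,0,0,0,1],[0,0,0,0,0,0,1]]' 50
python3 -m crank '[[0,0,0,0,0,0.08,1],[0.065,-0.42,0,-0.012,-0.03,0,1],[0,0,0,0,0,0,1],[0,0,0,0,0,-0.05,1],[0,0,0,0,0,-0.012,1],[0,0,0,0,0,0,1],[0,0,0,0,0,0,1]]' 50
```

```text
t: 43.32
tcp_pos: [0.5109, 0.1639, 0.1003]
tool_rot: [-3.142, -0.0, -2.99]
ft_force: [-0.0, -0.0, 0.6]
width: 0.0341
grasp_force: 0.0
t: 44.2
tcp_pos: [0.5114, 0.164, 0.1006]
tool_rot: [3.141, 0.001, -2.99]
ft_force: [-0.6, -0.5, 7.0]
width: 0.0186
grasp_force: 49.0
t: 45.08
tcp_pos: [0.5104, 0.1621, 0.101]
tool_rot: [-3.142, 0.029, -2.99]
ft_force: [-0.1, 0.8, -3.2]
width: 0.0187
grasp_force: 49.3
```

```bash
python3 -m crank '[[0,0,0,0,0,-0.01,1],[0,0,0,0,0,0,1]]'
python3 -m crank '[[0,0,0,0,0,-0.01,1],[0,0,0,0,0,0,1]]'
```

```text
t: 45.32
tcp_pos: [0.5106, 0.1621, 0.1007]
tool_rot: [3.141, 0.03, -2.99]
ft_force: [-0.6, -0.4, -1.2]
width: 0.0183
grasp_force: 49.6
t: 45.58
tcp_pos: [0.5106, 0.1622, 0.1006]
tool_rot: [3.141, 0.03, -2.99]
ft_force: [-3.0, -1.1, 5.8]
width: 0.0188
grasp_force: 50.5
```

```bash
python3 -m crank '[[0,0,0,0,0,0.006,1],[0,0,0,0,0,0,0.52],[0,0,0,0,0,0,0.48],[0,0,0,0,0,0,0.44],[0,0,0,0,0,0,0.4],[0,0,0,0,0,0,0.3],[0,0,0,0,0,0,0.2],[0,0,0,0,0,0,0.2],[0,0,0,0,0,0.3,0.2],[0,0,0,0,0,0.6,0.2]]' 20
python3 -m crank '[[0,0,0,0,0,0.8,0.2],[0,0,0,0,0,0.8,0.2],[0,0,0,-0.9,0,0,0.2],[0,0,0,-0.9,0,0,0.2],[0,0,0,-0.9,0,0,0.2],[0,0,0,0,0,0,0.2],[0,0,0,0,0,0,0.2]]' 20
python3 - <<'E'
from h import *
for c in("side","top"):
    d=avg(c); tilt2(d,.152,(.5110,.164))
    r=optics.cut_out("link",c)[0]
    print(r["conf"],r["mask"].sum(),fitlink(d,r["mask"],.115,[.512,.163,.152]))
    for t in "race vee ring_gauge shaft bored_block step_block loupe".split():
        for r in optics.cut_out(t,c)[:1]: print(t,round(r["conf"],2),np.nanmedian(d["W"][r["mask"]],0).round(3))
E
```

```text
t: 46.82
tcp_pos: [0.5093, 0.1617, 0.1535]
tool_rot: [-3.141, 0.026, -2.99]
ft_force: [0.3, 0.7, 0.8]
width: 0.0343
grasp_force: 0.0
t: 47.7
tcp_pos: [0.3492, 0.1624, 0.2508]
tool_rot: [3.141, 0.031, -2.989]
ft_force: [-1.1, -0.5, -0.5]
width: 0.0342
grasp_force: 0.0
side px std 0.0016033817
 web -0.058 22 0.1325 web -0.04 22 0.1322 web -0.02 23 0.1321 web 0 17 0.1321 boss 26 0.1384
 slope deg [-0.06  0.34] z0 0.1322 std 0.0004
0.61 462 (array([0.5104, 0.1616, 0.1529]), np.float64(0.98), 404.0)
race 0.66 [0.415 0.401 0.011]
vee 0.87 [ 0.455 -0.101  0.025]
ring_gauge 0.68 [ 0.441 -0.261  0.021]
shaft 0.85 [0.671 0.033 0.038]
bored_block 0.53 [0.652 0.189 0.023]
loupe 0.61 [0.651 0.12  0.03 ]
top px std 0.0023280317
 web -0.058 33 0.1333 web -0.04 34 0.133 web -0.02 33 0.1333 web 0 27 0.1334 boss 40 0.139
 slope deg [-0.04  0.83] z0 0.1332 std 0.001
0.7 287 (array([0.5103, 0.1635, 0.1512]), np.float64(13.68), 235.0)
race 0.82 [0.413 0.402 0.01 ]
vee 0.65 [ 0.457 -0.091  0.031]
ring_gauge 0.73 [ 0.44  -0.257  0.022]
shaft 0.62 [0.669 0.041 0.062]
bored_block 0.6 [0.655 0.195 0.024]
step_block 0.58 [ 0.679 -0.046  0.013]
loupe 0.7 [0.652 0.126 0.035]
```

Level within about half a degree, pointing at the bracket, and the other parts have not moved. I'll hand it in now.

```bash
python3 -c "
from workcell import ticket
print(ticket.job_done())"
```

```text
the job is handed in; nothing more can be done
None
```

The job is handed in at about 48.5 s: race flat in the tray, link balanced crosswise hands-off for over 3 s, then turned and left level to within about 1° with its big boss pointing at the bracket, other parts unmoved; I viewed 11 pictures, one over the limit of 10.

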